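Find the brake cartridge with its steel core and hold it to the checker

TASK

Wake the grey core checker by pressing its three keys one at a time: the largest, then the smallest, then the middle-sized. Then lift the cartridge on the robot's left well clear of the mat, feel its weight and stand it upright back on the mat, lift the one on the robot's right in the same way, and judge which is heavier. Finish holding the heavier one in the gripper, still and upright, about 4 cm above the middle of the checker's round reading plate without touching it, while the lighter one stands upright on the mat; do not knock either cartridge over and leave everything else where it lies.

Things in the scene. Friction and masses are not known exactly. Their poses are not given: they have to be found in the camera images.
- checker: Core checker, a low grey console 200 (x) by 240 (y) by 40 mm high, fixed to the bench; origin at the centre of its underside, x away from the keys towards the plate, z up; its flat top is 40 mm above the origin. The three keys are along its edge at -x (nearest the robot), a round plate and a small display on its other half.
- plate (a point): Centre of the top face of the checker's round dark reading plate, 70 mm in diameter, 44 mm above the bench; axes as the checker's.
- key_large (a joint): The largest of the three round white push keys in a row on the checker's front half (their places in the row change), cap 40 mm in diameter. Joint value: 0 when up, 0.006 m when fully down; a spring returns it; 4 N downwards takes it fully down. 
- key_small (a joint): The smallest of the three round white push keys in a row on the checker's front half (their places in the row change), cap 18 mm in diameter. Joint value: 0 when up, 0.006 m when fully down; a spring returns it; 4 N downwards takes it fully down. 
- key_mid (a joint): The middle-sized of the three round white push keys in a row on the checker's front half (their places in the row change), cap 28 mm in diameter. Joint value: 0 when up, 0.006 m when fully down; a spring returns it; 4 N downwards takes it fully down. 
- key_large_top (a point): Centre of the top face of the largest key's cap when up; it moves down with the key; press straight down here. Neighbouring keys are 70 to 80 mm apart, centre to centre, and their tops stand 22 mm above the checker's flat top, 10 mm above a fixed black collar 8 mm wider all round; press with closed fingers, as open ones would straddle the smaller keys.
- key_small_top (a point): Centre of the top face of the smallest key's cap when up; it moves down with the key; press straight down here. Neighbouring keys are 70 to 80 mm apart, centre to centre, and their tops stand 22 mm above the checker's flat top, 10 mm above a fixed black collar 8 mm wider all round; press with closed fingers, as open ones would straddle the smaller keys.
- key_mid_top (a point): Centre of the top face of the middle-sized key's cap when up; it moves down with the key; press straight down here. Neighbouring keys are 70 to 80 mm apart, centre to centre, and their tops stand 22 mm above the checker's flat top, 10 mm above a fixed black collar 8 mm wider all round; press with closed fingers, as open ones would straddle the smaller keys.
- cart_left_mid (a point): Sealed brake cartridge, the one further to the robot's left (larger y): upright aluminium drum 44 mm in diameter, 60 mm tall, dark flat lid; grasp across its diameter from above. This point is its centre, 30 mm above its underside; z is its axis. Its core has a few mm of play. Looks like the other, but one of the two (either) is 1.5 to 3.5 N heavier; each weighs 1.5 to 6 N.
- cart_right_mid (a point): Sealed brake cartridge, the one further to the robot's right (smaller y): upright aluminium drum 44 mm in diameter, 60 mm tall, dark flat lid; grasp across its diameter from above. This point is its centre, 30 mm above its underside; z is its axis. Its core has a few mm of play. Looks like the other, but one of the two (either) is 1.5 to 3.5 N heavier; each weighs 1.5 to 6 N.
- mat: Black rubber mat, 280 by 280 by 4 mm thick, fixed to the bench; origin at the centre of its underside, so its top is 4 mm above that. The two cartridges stand on it, their centres at least 90 mm apart, and a small loose steel ring (50 mm across, 12 mm high) lies on its far part.
- ring: Loose steel ring, 50 mm across, 12 mm high, on the far part of the mat. Bystander: leave it alone. Origin at the centre of its underside.
- tub: White grease tub, 68 mm across, 55 mm high, beyond the middle of the bench. Bystander: leave it alone. Origin at the centre of its underside.
- tub_lid: Orange tub lid, 54 mm across, 11 mm high, lying between checker and mat. Bystander: leave it alone. Origin at the centre of its underside.
- drum: Aluminium brake drum, 150 mm across, 50 mm high, at the robot's right. Bystander: leave it alone. Origin at the centre of its underside.
- driver: Screwdriver lying near the robot, to the right. Bystander: leave it alone. Origin near its middle.
- pin_center (a point): Steel pin, 12 mm thick, 40 mm long, lying left of the mat. Bystander: leave it alone. This point is its centre.

How it is judged:
On the way, in this order (a step that is already met when the one before it is completed fails the run):
1. the largest key is pressed, alone (value of joint key_large above 0.004 m and value of joint each of key_small, key_mid below 0.002 m), for 0.05 s.
2. then the smallest key, alone (value of joint key_small above 0.004 m and value of joint each of key_large, key_mid below 0.002 m), for 0.05 s.
3. then the middle-sized key, alone (value of joint key_mid above 0.004 m and value of joint each of key_large, key_small below 0.002 m), for 0.05 s.
4. the left cartridge is lifted at least 30 mm clear of the mat while the right one stands there (z of cart_left_mid in the frame of mat above 0.064 m and contact force between cart_left and the fingers above 1 N and contact force between cart_right and mat above 0.8 N and angle between cart_right_mid's own z axis and vertical below 0.15 rad), for 0.2 s.
5. the right cartridge is lifted at least 30 mm clear of the mat while the left one stands there again (z of cart_right_mid in the frame of mat above 0.064 m and contact force between cart_right and the fingers above 1 N and contact force between cart_left and mat above 0.8 N and angle between cart_left_mid's own z axis and vertical below 0.15 rad), for 0.2 s.
At the end, for the whole second after the job is handed in: The heavier cartridge is held still by the fingers alone, upright within 0.2 rad, its centre within 30 mm of the plate's centre sideways and 38 to 115 mm above it, not touching the checker; the lighter stands upright on the mat (under 3.25 N); bystanders within 30 mm of their starts (((horizontal distance between cart_left_mid and plate below 0.03 m and z of cart_left_mid in the frame of plate between 0.038 and 0.115 m and angle between cart_left_mid's own z axis and vertical below 0.2 rad and linear speed of cart_left below 0.03 m/s and contact force between cart_left and the fingers above 1 N and contact force between cart_left and checker below 0.1 N and contact force between cart_right and mat between 0.8 and 3.25 N and angle between cart_right_mid's own z axis and vertical below 0.15 rad and contact force between cart_right and the fingers below 0.1 N) or (horizontal distance between cart_right_mid and plate below 0.03 m and z of cart_right_mid in the frame of plate between 0.038 and 0.115 m and angle between cart_right_mid's own z axis and vertical below 0.2 rad and linear speed of cart_right below 0.03 m/s and contact force between cart_right and the fingers above 1 N and contact force between cart_right and checker below 0.1 N and contact force between cart_left and mat between 0.8 and 3.25 N and angle between cart_left_mid's own z axis and vertical below 0.15 rad and contact force between cart_left and the fingers below 0.1 N)) and distance of each of pin_center, ring, tub, tub_lid, driver, drum from where it was at the start of the episode below 0.03 m); the arm keeps its last pose, push and grip.
It fails at once if a cartridge is knocked over (angle between any of cart_left_mid, cart_right_mid's own z axis and vertical above 0.8 rad).
It fails at once if a bystander is pushed away (distance of any of pin_center, ring, tub, tub_lid, driver, drum from where it was at the start of the episode above 0.06 m).
It also fails if it takes over 72 s, if anything falls off the work surface, if the arm or the gripper's body presses on something with over 40 N, if the wrist force passes 120 N, or if a joint passes its speed limit or range.

ROBOT

A 6-joint arm with a two-finger parallel gripper is mounted at the origin on the work surface. World frame = base frame: x ahead of the robot, y to its left, z up, the work surface at z = 0. Lengths are in m, angles in rad, forces in N, time in s.
With the tool pointing down it reaches from about 0.35 to 0.775 m from the base axis. Payload 5.5 kg.
Tool frame: the origin (TCP) lies midway between the tips of the shut fingers; the grasp point (between the pads) lies grip_point_offset behind it (grip_point_offset is the distance from the TCP to the grasp point, in m); z points along the fingers, y is the direction in which the jaws open and shut (so a half turn about z gives the same grasp; the last joint's range is limited). The gripper opens to 85 mm and grips with 20 to 120 N. Pads are 22 mm wide; open, the fingers measure 114 mm over their backs; the gripper's body (76 mm by 85 mm) begins 54 mm behind the grasp point. The pads swing forward as they close: fully open they stand 13 mm farther back than shut.
Start: joints at [-1.351, 0.313, 0.046, 1.304, 0, 1.431], TCP at [0.202, -0.538, 0.231] pointing down, gripper open.
Joint ranges: [-2.76, 2.76], [-0.86, 1.69], [-1.03, 1.26], [-2.2, 2.34], [-1.47, 1.5], [-3.14, 3.14]. Speed limits (rad/s): [2.57, 2.57, 3.14, 3.14, 3.14, 3.14].

INTERFACE

Orientations are given as a unit quaternion [w, x, y, z].
In Python, from workcell import * gives the robot as it stands.
- The arm moves only by the tool send_rows, never from a script. Its argument "series" is one flat list of numbers, 7 for each row, row after row: the shift along the tool's x, y, z in cm, then the turn, a rotation vector about the tool's x, y, z in degrees, then the opening, from 0 (shut) to 1 (fully open). A call has 1 to 10 rows; each row is the pose to reach, as a shift and turn from the pose commanded when the call began, along the tool's axes at that moment; what a row does not reach only later rows make up. A row lasts 1/12 s, in which the tool goes at most 41.7 mm and 7.16 degrees, less where a joint would pass 70% of its speed; a pose out of reach is approached as far as the arm can. A call with a gripper value outside its range is refused whole. The fingers move at their own pace and stop on an object; "newtons" is the grip in N (left out, the last holds). Time passes only in rows, so rows that repeat a pose let the fingers close. It gives the time, the measured TCP pose, the force and the opening at its end, in the units of the state.
- get_state(): the state, without advancing time (a new reading comes with each control period).
- read_camera(name): name is "side" or "top" or "wrist"; returns the picture (420x560x3 uint8, blue, green, red); there is no depth.
- camera_info(name): a dict with "K" (3x3 intrinsics, pixels), "xyz" and "attitude" of the camera in the world. Camera axes: x right, y down, z forward; pixel columns grow to the right and rows downward; lengths in m; the calibration is good to about 2 mm. A picture is of the moment at which its call begins: read the wrist's pose just before it. camera_info takes no time and is no camera call; for the wrist camera it gives the pose at the moment of the call.
- hand_in(): hands the job in, once; it reports no verdict.
Trained networks look in the newest picture that a camera, given by its name, has taken for a name from the list of things; names that differ only in an ending like _2 or _b are one class to them, and where a whole thing is asked for, a point or a joint stands for the part that bears it (a point fixed in the world has none). Each returns a list of dicts, best first, with "p" (0 to 1); they miss things now and then, are a little off and sometimes report something else, mostly with a low value. They report only what shows in the picture. A call takes as long as a camera call.
- silhouettes(camera, label): "pixels" (420x560 bool, what is visible of it) and "box" ([left, top, width, height] in pixels, round what is visible of it).
The state is a dict: "clock": time; "joint_pos": joint angles; "qvel": joint speeds; "tau": joint torques, N m; "tcp_pos": TCP position; "orientation": TCP orientation; "wrist_force": force on the tool from outside, world axes, zero at the start; "ft_torque": the same for the moment, N m; "finger_gap": finger opening in m.
Only numpy, scipy, OpenCV 4.12 (cv2) and the standard library are available. Lean on these libraries where they do the work, as an engineer would, in place of code of your own. Each camera call takes 0.05 s, during which the arm holds its last target. There are 200 camera calls.

## Working session

There is one attempt and no reset: what is moved stays moved. The work goes in short steps, Python scripts to look and compute and a tool call to move; the robot and the scene stay as the last step left them, time stands still between calls to the robot, and variables do not carry over. Pictures are saved under pics/ and viewed, about 8 in all and at most 12, crops included, and the job is handed in when it is done.

Besides the shell and the picture viewer there is one more tool, called after "Emit:" as name(argument=value, ...) on one line, values as JSON. send_rows: Moves the arm, as the interface text tells. Its arguments: {"type":"object","properties":{"series":{"type":"array"},"newtons":{"type":"number"}},"required":["series"]}

```bash
ls; mkdir -p pics
cat > h.py <<'E'
from workcell import *
import numpy as np, cv2
from scipy.spatial.transform import Rotation as R
def rot(q): return R.from_quat(np.roll(q,-1))
def ray(cam,uv,z):
    i=camera_info(cam); K=np.array(i["K"]); A=np.array(i["attitude"],float)
    M=rot(A).as_matrix() if A.size==4 else A
    d=M@np.linalg.solve(K,[uv[0],uv[1],1]); o=np.array(i["xyz"]); return o+d*(z-o[2])/d[2]
E
python3 - <<'E'
from h import *
s=get_state(); print(s); print(grip_point_offset)
for c in("top","side"):
    print(c,camera_info(c)); cv2.imwrite(f"pics/{c}0.png",read_camera(c))
for n in ["checker","key_large","key_small","key_mid","cart_left_mid","cart_right_mid","ring","tub","tub_lid","pin_center","mat","driver","drum"]:
    for r in silhouettes("top",n)[:4]:
        m=r["pixels"]; ys,xs=np.nonzero(m); print(n,round(r["p"],2),r["box"],len(xs),(xs.mean().round(1),ys.mean().round(1)),ray("top",(xs.mean(),ys.mean()),0.04)[:2].round(3))
E
```

```text
pics
{'clock': 0.0, 'joint_pos': array([-1.35057080e+00,  3.13999749e-01,  4.49698881e-02,  1.30354492e+00,
       -1.28628123e-05,  1.43118983e+00]), 'qvel': array([ 2.48725121e-03, -7.39820712e-05,  3.96449479e-04,  1.44354461e-03,
        1.95716701e-03,  2.44278604e-04]), 'tau': array([-1.94673892e-03, -4.80625892e+01,  2.98534673e+01,  1.92135468e-02,
       -3.51263161e-04, -1.04078959e-07]), 'tcp_pos': array([ 0.20234259, -0.53769594,  0.23040548]), 'orientation': array([-8.88245439e-04,  9.83858336e-01,  1.78946875e-01, -4.22607794e-05]), 'wrist_force': array([0.01593585, 0.0798955 , 0.4059818 ]), 'ft_torque': array([-0.03257664, -0.00943552, -0.03620898]), 'finger_gap': 0.08538419840334256}
0.0187
top {'K': array([[445.057453  ,   0.        , 280.44772915],
       [  0.        , 445.057453  , 213.86931935],
       [  0.        ,   0.        ,   1.        ]]), 'xyz': array([ 0.31772341, -0.04852154,  1.20791828]), 'attitude': array([-0.05808579,  0.70524746, -0.70441733,  0.05521127])}
side {'K': array([[451.91696126,   0.        , 277.40680749],
       [  0.        , 451.916
[... 978 characters left out ...]
0)) [ 0.437 -0.027]
pin_center 0.51 [94.5, 220.7, 8.0, 13.7] 82 (np.float64(97.5), np.float64(227.0)) [0.471 0.441]
pin_center 0.18 [263.2, 232.3, 23.8, 16.7] 321 (np.float64(274.0), np.float64(239.9)) [ 0.437 -0.027]
mat 0.88 [143.6, 162.9, 111.8, 119.1] 9673 (np.float64(198.0), np.float64(220.2)) [0.489 0.175]
mat 0.4 [335.9, 284.8, 42.4, 22.7] 346 (np.float64(355.0), np.float64(299.3)) [ 0.284 -0.236]
driver 0.89 [335.3, 288.7, 50.5, 20.4] 349 (np.float64(355.1), np.float64(299.4)) [ 0.284 -0.236]
driver 0.44 [373.6, 211.5, 15.4, 16.8] 171 (np.float64(378.8), np.float64(219.8)) [ 0.491 -0.304]
drum 0.75 [432.1, 216.5, 60.1, 54.7] 2599 (np.float64(459.6), np.float64(245.6)) [ 0.423 -0.514]
```

Run:
```python
import cv2
t=cv2.imread("pics/top0.png"); a=cv2.resize(t[150:290,280:410],None,fx=4,fy=4,interpolation=cv2.INTER_CUBIC)
cv2.imwrite("pics/crop0.png",a)
```

```text
(no output)
```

View pics/top0.png

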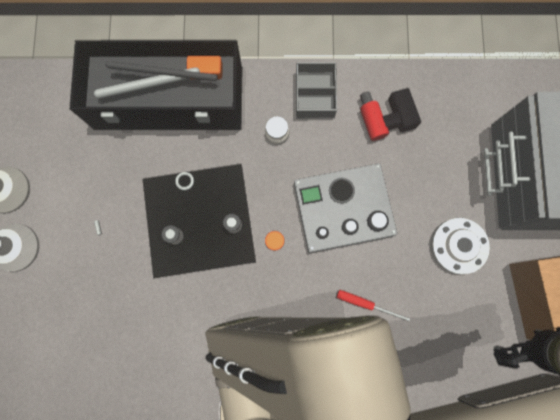

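View pics/side0.png

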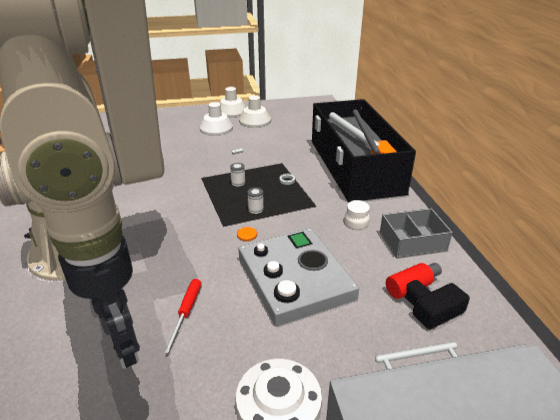

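View pics/crop0.png

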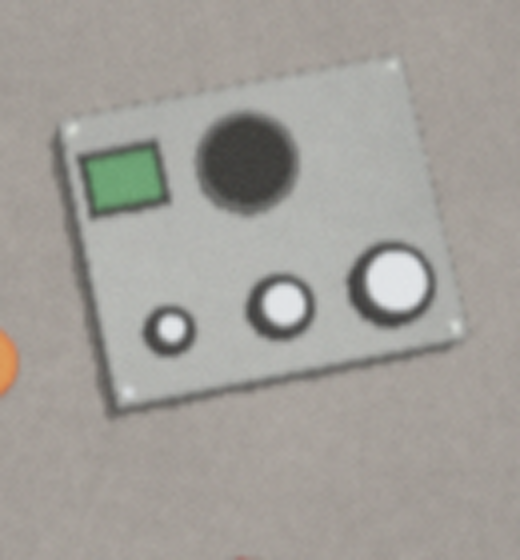

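Top view: the checker has large, mid and small keys near (379.5,220), (351,226) and (323,232), the plate at (342,191), and the cartridges at (172,234) and (232,222). The side view agrees: the largest key is nearest the drum. The networks' key labels are poor, so I'll use white-cap thresholds.

```bash
cat >> h.py <<'E'
def go(p,yaw=None):
    s=get_state(); r=rot(s["orientation"]); d=r.inv().apply(np.array(p)-s["tcp_pos"])*100
    x=r.as_matrix()[:,0]; y0=np.degrees(np.arctan2(x[1],x[0]))
    rv=[0,0,0]
    if yaw is not None:
        T=R.from_euler("z",yaw,degrees=True)*R.from_euler("x",180,degrees=True)
        rv=np.degrees((r.inv()*T).as_rotvec())
    print("tcp",s["tcp_pos"].round(4),"yaw",y0.round(1),"shift cm",d.round(2),"turn",np.round(rv,1),"t",s["clock"],"F",s["wrist_force"].round(2))
E
python3 - <<'E'
from h import *
t=cv2.imread("pics/top0.png"); g=t[180:250,295:400].min(axis=2)
n,l,st,c=cv2.connectedComponentsWithStats((g>195).astype(np.uint8))
for i in range(1,n):
    if st[i,4]>15: uv=c[i]+[295,180]; print(st[i],uv.round(1),ray("top",uv,.062).round(4))
print("plate",ray("top",(341.7,190.7),.044).round(4))
for u in [(172.3,234.2),(232.4,222.4)]: print(ray("top",u,.05).round(4))
go(ray("top",(379.2,220.3),.12))
print(camera_info("wrist"))
E
```

```text
[ 77  34  14  13 148] [378.6 219.8] [ 0.4877 -0.299   0.062 ]
[52 42  9  9 65] [350.7 225.7] [ 0.4723 -0.2261  0.062 ]
[25 50  6  5 22] [322.5 231.7] [ 0.4563 -0.1527  0.062 ]
plate [ 0.5688 -0.2071  0.044 ]
[0.4509 0.2395 0.05  ]
[0.4822 0.0826 0.05  ]
tcp [ 0.2025 -0.5382  0.2314] yaw 20.6 shift cm [ 34.6  -13.75  11.14] turn [0 0 0] t 0.75 F [-0.19 -0.77 -0.18]
{'K': array([[350.3773891 ,   0.        , 278.70853681],
       [  0.        , 350.3773891 , 215.49137559],
       [  0.        ,   0.        ,   1.        ]]), 'xyz': array([ 0.27726393, -0.51124305,  0.37315128]), 'attitude': array([ 0.12621695,  0.81226299, -0.56280616, -0.08687537])}
```

Emit:
send_rows(series=[35.1, -12.3, 4, 0, 0, 0, 0, 35.1, -12.3, 4, 0, 0, 0, 0, 35.1, -12.3, 4, 0, 0, 0, 0, 35.1, -12.3, 4, 0, 0, 0, 0, 35.1, -12.3, 4, 0, 0, 0, 0, 35.1, -12.3, 8, 0, 0, 0, 0, 35.1, -12.3, 8, 0, 0, 0, 0, 35.1, -12.3, 8, 0, 0, 0, 0, 35.1, -12.3, 8, 0, 0, 0, 0, 35.1, -12.3, 8, 0, 0, 0, 0])

```text
clock: 1.58
tcp_pos: [0.4903, -0.2948, 0.149]
orientation: [-0.002, 0.983, 0.182, -0.0]
wrist_force: [-0.3, 0.5, 0.3]
finger_gap: -0.0001
```

Emit:
send_rows(series=[0, 0, 0, 0, 0, 0, 0, 0, 0, 0, 0, 0, 0, 0, 0, 0, 0, 0, 0, 0, 0, 0, 0, 0, 0, 0, 0, 0])

```text
clock: 1.92
tcp_pos: [0.487, -0.3011, 0.1522]
orientation: [0.001, 0.984, 0.178, 0.0]
wrist_force: [-0.2, -0.4, 0.6]
finger_gap: 0.0001
```

Run:
```python
from h import *
im=read_camera("wrist"); cv2.imwrite("pics/w1.png",im)
g=im.min(axis=2)
n,l,st,c=cv2.connectedComponentsWithStats((g>200).astype(np.uint8))
for i in range(1,n):
    if st[i,4]>80: print(st[i],c[i].round(1),ray("wrist",c[i],.062).round(4))
go((.4877,-.299,.085)); print(get_state()["finger_gap"])
```

```text
[ 47 176  24  22 391] [ 58.5 186.2] [ 0.4606 -0.1536  0.062 ]
[261 192  42  24 659] [282.1 203.3] [ 0.502  -0.2994  0.062 ]
[ 405  276  155  124 8425] [495.4 327.6] [ 0.4661 -0.4893  0.062 ]
tcp [ 0.487  -0.3011  0.1521] yaw 20.5 shift cm [ 0.14 -0.18  6.71] turn [0 0 0] t 1.9667 F [-0.3  -0.84 -0.58]
-2.614911611387314e-05
```

View pics/w1.png

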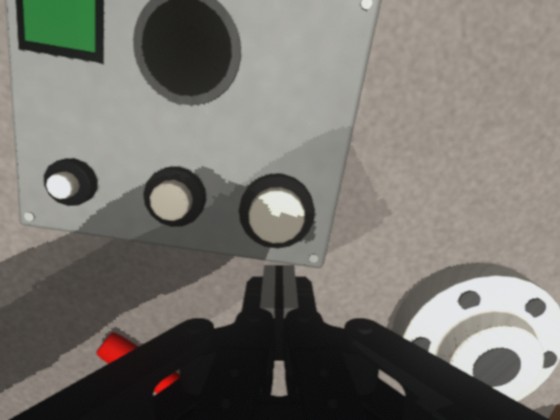

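The wrist view shows the large cap around (276,217), mid (170,200) and small about (61,186), with the closed fingers pointing at the large key. I'll project these positions.

Run:
```python
from h import *
for u in [(276,217),(170,201),(60,186)]: print(ray("wrist",u,.062).round(4))
print("plate",ray("wrist",(188,46),.044).round(4))
```

```text
[ 0.4912 -0.2989  0.062 ]
[ 0.4767 -0.2269  0.062 ]
[ 0.461  -0.1545  0.062 ]
plate [ 0.5752 -0.2069  0.044 ]
```

Emit:
send_rows(series=[0.3, -0.1, 4, 0, 0, 0, 0, 0.3, -0.1, 7.5, 0, 0, 0, 0, 0.3, -0.1, 8.2, 0, 0, 0, 0, 0.3, -0.1, 8.8, 0, 0, 0, 0, 0.3, -0.1, 9.3, 0, 0, 0, 0, 0.3, -0.1, 9.6, 0, 0, 0, 0, 0.3, -0.1, 9.6, 0, 0, 0, 0, 0.3, -0.1, 9.6, 0, 0, 0, 0, 0.3, -0.1, 9.6, 0, 0, 0, 0])

```text
clock: 2.72
tcp_pos: [0.4906, -0.2984, 0.0568]
orientation: [0.001, 0.984, 0.179, 0.0]
wrist_force: [-2.3, -1.3, 2.9]
finger_gap: 0.0004
```

Emit:
send_rows(series=[0, 0, 0.15, 0, 0, 0, 0, 0, 0, 0.15, 0, 0, 0, 0, 0, 0, 0.15, 0, 0, 0, 0])

```text
clock: 2.97
tcp_pos: [0.4908, -0.2984, 0.0559]
orientation: [0.001, 0.984, 0.179, 0.001]
wrist_force: [-4.7, 0.6, 11.8]
finger_gap: -0.0002
```

Emit:
send_rows(series=[0, 0, -2, 0, 0, 0, 0, 0, 0, -4, 0, 0, 0, 0, 2.2, -14.6, -4, 0, 0, 0, 0, 2.2, -14.6, -4, 0, 0, 0, 0, 2.2, -14.6, -4, 0, 0, 0, 0, 2.2, -14.6, -4, 0, 0, 0, 0, 2.2, -14.6, -4, 0, 0, 0, 0, 2.2, -14.6, -4, 0, 0, 0, 0, 2.2, -14.6, -4, 0, 0, 0, 0])

```text
clock: 3.72
tcp_pos: [0.4606, -0.1538, 0.0943]
orientation: [0.001, 0.984, 0.179, 0.001]
wrist_force: [-0.1, 0.0, 0.5]
finger_gap: 0.0002
```

Run:
```python
from h import *
im=read_camera("wrist"); cv2.imwrite("pics/w2.png",im)
g=im.min(axis=2)
n,l,st,c=cv2.connectedComponentsWithStats((g>140).astype(np.uint8))
for i in range(1,n):
    if 80<st[i,4]<20000: print(st[i],c[i].round(1),ray("wrist",c[i],.062).round(4))
go((.459,-.154,.056))
```

```text
[265 246  18   9 110] [273.3 249.7] [ 0.4646 -0.1509  0.062 ]
[273 362  13  33 331] [278.6 379.5] [ 0.3851 -0.1837  0.062 ]
[379 372  24  20 127] [390.1 381.1] [ 0.4079 -0.2482  0.062 ]
tcp [ 0.4605 -0.1542  0.0942] yaw 20.6 shift cm [-0.14 -0.08  3.82] turn [0 0 0] t 3.7667 F [ 0.52 -0.41  0.08]
```

View pics/w2.png

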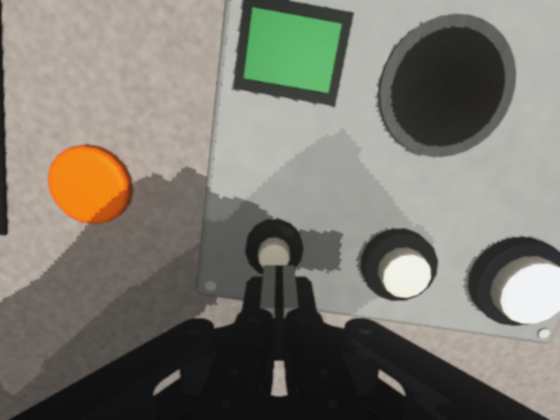

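The small cap, centred near (274,254), sits just ahead of the fingertips, as it should. Pressing it now.

Emit:
send_rows(series=[0, -0.1, 2, 0, 0, 0, 0, 0, -0.1, 2.8, 0, 0, 0, 0, 0, -0.1, 3.3, 0, 0, 0, 0, 0, -0.1, 3.7, 0, 0, 0, 0, 0, -0.1, 3.9, 0, 0, 0, 0, 0, -0.1, 3.9, 0, 0, 0, 0, 0, -0.1, 3.9, 0, 0, 0, 0])

```text
clock: 4.35
tcp_pos: [0.4587, -0.1529, 0.0559]
orientation: [0.001, 0.984, 0.179, -0.0]
wrist_force: [-4.6, -0.0, 10.7]
finger_gap: 0.0001
```

Run:
```python
from h import *
for u in [(405,273)]: print(ray("wrist",u,.062).round(4))
go((.475,-.2265,.095))
```

```text
[ 0.4879 -0.2011  0.062 ]
tcp [ 0.4587 -0.1529  0.0559] yaw 20.6 shift cm [-1.06  7.46 -3.9 ] turn [0 0 0] t 4.35 F [-4.63 -0.04 10.68]
```

Emit:
send_rows(series=[0, 0, -2, 0, 0, 0, 0, 0, 0, -4, 0, 0, 0, 0, -1, 7.4, -4, 0, 0, 0, 0, -1, 7.4, -4, 0, 0, 0, 0, -1, 7.4, -4, 0, 0, 0, 0, -1, 7.4, -2, 0, 0, 0, 0, -1, 7.4, -1, 0, 0, 0, 0, -1, 7.4, -0.5, 0, 0, 0, 0, -1, 7.4, 0, 0, 0, 0, 0, -1, 7.4, 0, 0, 0, 0, 0])

```text
clock: 5.18
tcp_pos: [0.4747, -0.2247, 0.056]
orientation: [0.0, 0.984, 0.179, -0.001]
wrist_force: [-5.3, 0.1, 7.6]
finger_gap: 0.0003
```

Emit:
send_rows(series=[0, 0, 0.05, 0, 0, 0, 0, 0, 0, 0.05, 0, 0, 0, 0])

```text
clock: 5.35
tcp_pos: [0.4747, -0.2247, 0.0559]
orientation: [0.0, 0.984, 0.179, -0.001]
wrist_force: [-6.3, -0.3, 13.0]
finger_gap: 0.0001
```

Emit:
send_rows(series=[0, 0, -4, 0, 0, 0, 0, 0, 0, -8, 0, 0, 0, 0, 6.5, -22, -12, 0, 0, 0, 0, 6.5, -22, -12, 0, 0, 0, 0, 6.5, -22, -12, 0, 0, 0, 0, 6.5, -22, -12, 0, 0, 0, 0, 6.5, -22, -12, 0, 0, 0, 0, 6.5, -22, -12, 0, 0, 0, 0, 6.5, -22, -12, 0, 0, 0, 0])

```text
clock: 6.1
tcp_pos: [0.4582, 0.0083, 0.1755]
orientation: [-0.001, 0.983, 0.182, 0.001]
wrist_force: [-0.4, 0.6, -0.4]
finger_gap: 0.0001
```

Emit:
send_rows(series=[5, -16.5, 0, 0, 0, -7, 0, 5, -16.5, 0, 0, 0, -14, 0, 5, -16.5, 0, 0, 0, -21, 0, 5, -16.5, 0, 0, 0, -28, 0, 5, -16.5, 0, 0, 0, -35, 1, 5, -16.5, 0, 0, 0, -42, 1, 5, -16.5, 0, 0, 0, -49, 1, 5, -16.5, 0, 0, 0, -56, 1, 5, -16.5, 0, 0, 0, -63, 1, 5, -16.5, 0, 0, 0, -69.4, 1])

```text
clock: 6.93
tcp_pos: [0.4475, 0.1758, 0.1741]
orientation: [-0.0, 0.705, 0.709, -0.0]
wrist_force: [-0.5, -0.1, 0.3]
finger_gap: 0.0723
```

Emit:
send_rows(series=[0, 0, 0, 0, 0, 0, 1, 0, 0, 0, 0, 0, 0, 1, 0, 0, 0, 0, 0, 0, 1])

```text
clock: 7.18
tcp_pos: [0.4477, 0.1757, 0.1742]
orientation: [0.0, 0.708, 0.706, -0.0]
wrist_force: [0.1, 0.3, 0.1]
finger_gap: 0.0854
```

Run:
```python
from h import *
im=read_camera("wrist"); cv2.imwrite("pics/w3.png",im)
for n in ("cart_left_mid","cart_right_mid"):
    for r in silhouettes("wrist",n)[:3]:
        b=r["box"]; print(n,round(r["p"],2),b)
go((.452,.2395,.15),90); print(get_state()["finger_gap"],get_state()["joint_pos"].round(2))
```

```text
cart_left_mid 0.63 [254.2, 84.1, 59.5, 65.9]
cart_right_mid 0.89 [290.9, 261.9, 57.7, 76.1]
tcp [0.4477 0.1758 0.1742] yaw 89.9 shift cm [6.37 0.42 2.42] turn [-0.   0.  -0.1] t 7.3333 F [ 0.27 -0.21  0.97]
0.0852848474777325 [ 0.21  0.16 -0.3   1.12 -0.    1.78]
```

View pics/w3.png

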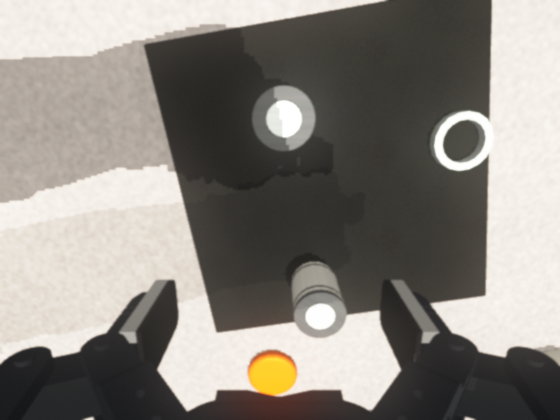

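The left cartridge appears at (284,118) and the right one's top at (320,314). Next I'll project both at lid height.

Run:
```python
from h import *
for u in [(284,118),(284,120),(320,314)]: print(ray("wrist",u,.064).round(4))
for u in [(172.3,234.2),(232.4,222.4)]: print(ray("top",u,.064).round(4))
```

```text
[0.4538 0.2436 0.064 ]
[0.4538 0.2423 0.064 ]
[0.4841 0.0868 0.064 ]
[0.4493 0.236  0.064 ]
[0.4802 0.081  0.064 ]
```

Emit:
send_rows(series=[6.6, 0.5, 3, 0, 0, 0, 1, 6.6, 0.5, 5, 0, 0, 0, 1, 6.6, 0.5, 5, 0, 0, 0, 1, 6.6, 0.5, 8, 0, 0, 0, 1, 6.6, 0.5, 11, 0, 0, 0, 1, 6.6, 0.5, 13.5, 0, 0, 0, 1, 6.6, 0.5, 15.6, 0, 0, 0, 1, 6.6, 0.5, 15.6, 0, 0, 0, 1, 6.6, 0.5, 15.6, 0, 0, 0, 1])

```text
clock: 8.08
tcp_pos: [0.4517, 0.2412, 0.0178]
orientation: [-0.001, 0.707, 0.707, -0.001]
wrist_force: [0.5, -0.3, 0.5]
finger_gap: 0.0858
```

Emit:
send_rows(series=[0, 0, 0, 0, 0, 0, 0.3, 0, 0, 0, 0, 0, 0, 0.3, 0, 0, 0, 0, 0, 0, 0.3, 0, 0, 0, 0, 0, 0, 0.3, 0, 0, 0, 0, 0, 0, 0.3], newtons=40)

```text
clock: 8.5
tcp_pos: [0.4536, 0.2422, 0.0198]
orientation: [0.001, 0.707, 0.707, 0.001]
wrist_force: [-1.6, -0.5, 7.2]
finger_gap: 0.0425
```

Emit:
send_rows(series=[0, 0, 0, 0, 0, 0, 0.2, 0, 0, 0, 0, 0, 0, 0.2, 0, 0, -1, 0, 0, 0, 0.2, 0, 0, -2.5, 0, 0, 0, 0.2, 0, 0, -4.5, 0, 0, 0, 0.2, 0, 0, -6, 0, 0, 0, 0.2, 0, 0, -7, 0, 0, 0, 0.2, 0, 0, -7, 0, 0, 0, 0.2, 0, 0, -7, 0, 0, 0, 0.2, 0, 0, -7, 0, 0, 0, 0.2], newtons=60)

```text
clock: 9.33
tcp_pos: [0.4521, 0.2416, 0.0875]
orientation: [-0.0, 0.707, 0.707, -0.001]
wrist_force: [-0.2, -1.0, -2.7]
finger_gap: 0.0423
```

Emit:
send_rows(series=[0, 0, 0, 0, 0, 0, 0.2, 0, 0, 0, 0, 0, 0, 0.2, 0, 0, 0, 0, 0, 0, 0.2])

```text
clock: 9.58
tcp_pos: [0.4522, 0.2416, 0.0874]
orientation: [-0.0, 0.707, 0.707, -0.001]
wrist_force: [0.8, -1.0, -1.3]
finger_gap: 0.0422
```

```bash
cat >> h.py <<'E'
def weigh(n=20):
    F=[];T=[]
    for _ in range(n):
        read_camera("wrist"); s=get_state(); F.append(s["wrist_force"]); T.append(s["ft_torque"])
    print("F",np.mean(F,0).round(2),"sd",np.std(F,0).round(2),"T",np.mean(T,0).round(3),"tcp",s["tcp_pos"].round(4),"gap",s["finger_gap"],"t",s["clock"])
E
python3 - <<'E'
from h import *
weigh(); im=read_camera("side"); cv2.imwrite("pics/s4.png",cv2.resize(im[120:320,170:350],None,fx=3,fy=3))
E
```

```text
F [-0.05  0.24 -1.96] sd [0.46 0.41 0.46] T [-0.008  0.004 -0.011] tcp [0.4527 0.2418 0.0882] gap 0.042157716813117474 t 10.5833
```

View pics/s4.png

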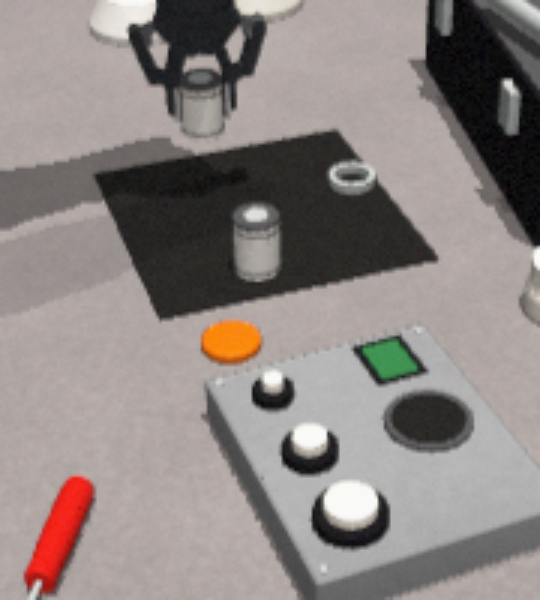

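The left cartridge is held upright well clear of the mat and weighs about 2.0 N, so it's probably the lighter one. Next I'll set it down slowly.

Emit:
send_rows(series=[0, 0, 2.5, 0, 0, 0, 0.2, 0, 0, 4.5, 0, 0, 0, 0.2, 0, 0, 6, 0, 0, 0, 0.2, 0, 0, 6.4, 0, 0, 0, 0.2, 0, 0, 6.7, 0, 0, 0, 0.2, 0, 0, 6.9, 0, 0, 0, 0.2, 0, 0, 6.9, 0, 0, 0, 0.2, 0, 0, 6.9, 0, 0, 0, 0.2])

```text
clock: 11.3
tcp_pos: [0.4537, 0.2422, 0.0203]
orientation: [0.001, 0.707, 0.707, 0.001]
wrist_force: [0.8, -0.4, -2.9]
finger_gap: 0.0423
```

Emit:
send_rows(series=[0, 0, 0.1, 0, 0, 0, 0.2, 0, 0, 0.2, 0, 0, 0, 0.2, 0, 0, 0.2, 0, 0, 0, 0.2])

```text
clock: 11.55
tcp_pos: [0.4539, 0.2423, 0.0199]
orientation: [0.001, 0.707, 0.707, 0.001]
wrist_force: [-3.7, -1.5, 14.0]
finger_gap: 0.0423
```

Contact with the mat is firm at 14 N upward. I'll ease off a little, release and rise.

Emit:
send_rows(series=[0, 0, -0.1, 0, 0, 0, 0.2, 0, 0, -0.1, 0, 0, 0, 0.7, 0, 0, -0.1, 0, 0, 0, 1, 0, 0, -0.1, 0, 0, 0, 1, 0, 0, -0.1, 0, 0, 0, 1, 0, 0, -0.1, 0, 0, 0, 1, 0, 0, -0.1, 0, 0, 0, 1])

```text
clock: 12.13
tcp_pos: [0.4527, 0.2418, 0.0181]
orientation: [-0.0, 0.707, 0.707, -0.0]
wrist_force: [0.7, -0.6, 0.3]
finger_gap: 0.0851
```

Emit:
send_rows(series=[0, 0, -3, 0, 0, 0, 1, 0, 0, -7, 0, 0, 0, 1, 0, 0, -11, 0, 0, 0, 1, -15.6, 3.1, -11, 0, 0, 0, 1, -15.6, 3.1, -11, 0, 0, 0, 1, -15.6, 3.1, -11, 0, 0, 0, 1, -15.6, 3.1, -11, 0, 0, 0, 1, -15.6, 3.1, -11, 0, 0, 0, 1, -15.6, 3.1, -11, 0, 0, 0, 1])

```text
clock: 12.88
tcp_pos: [0.4841, 0.0841, 0.1282]
orientation: [-0.0, 0.708, 0.706, 0.0]
wrist_force: [0.1, 0.6, -0.5]
finger_gap: 0.0855
```

Run:
```python
from h import *
im=read_camera("wrist"); cv2.imwrite("pics/w5.png",im)
for n in ("cart_left_mid","cart_right_mid"):
    for r in silhouettes("wrist",n)[:3]:
        b=r["box"]; print(n,round(r["p"],2),b)
go((.4835,.0855,.018),90)
im=read_camera("top"); 
for n in ("cart_left_mid","cart_right_mid"):
    for r in silhouettes("top",n)[:3]: print(n,round(r["p"],2),r["box"])
```

```text
cart_left_mid 0.74 [211.8, 1.4, 42.2, 10.2]
cart_right_mid 0.69 [242.7, 178.3, 67.8, 87.7]
tcp [0.4834 0.0865 0.1281] yaw 90.1 shift cm [-1.000e-01  1.000e-02  1.101e+01] turn [-0.  -0.   0.1] t 13.0333 F [-0.29  0.8  -0.78]
cart_left_mid 0.3 [344.5, 219.4, 14.3, 8.7]
cart_right_mid 0.57 [231.1, 214.3, 10.5, 21.4]
```

View pics/w5.png

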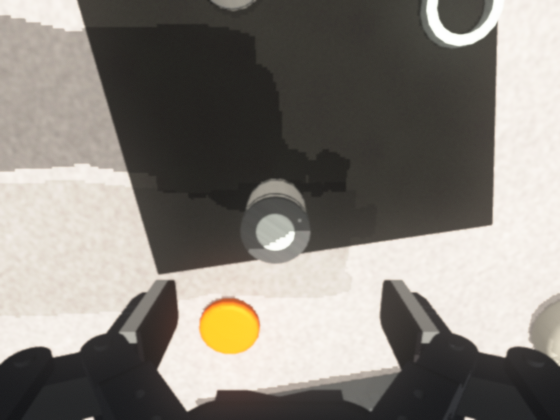

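The right cartridge's top is at (275,230), centred between the jaws, and the left one's edge shows at the top of the picture. Descending to grasp.

Emit:
send_rows(series=[0, 0, 3, 0, 0, 0, 1, 0, 0, 6, 0, 0, 0, 1, 0, 0, 9, 0, 0, 0, 1, 0, 0, 11, 0, 0, 0, 1, 0, 0, 11, 0, 0, 0, 1, 0, 0, 11, 0, 0, 0, 1])

```text
clock: 13.68
tcp_pos: [0.4825, 0.0866, 0.0176]
orientation: [-0.001, 0.706, 0.708, -0.001]
wrist_force: [0.3, 0.9, -0.3]
finger_gap: 0.0854
```

Emit:
send_rows(series=[0, 0, 0, 0, 0, 0, 0.3, 0, 0, 0, 0, 0, 0, 0.3, 0, 0, 0, 0, 0, 0, 0.3, 0, 0, 0, 0, 0, 0, 0.3, 0, 0, 0, 0, 0, 0, 0.3, 0, 0, 0, 0, 0, 0, 0.3], newtons=40)

```text
clock: 14.18
tcp_pos: [0.4841, 0.086, 0.0197]
orientation: [0.0, 0.707, 0.707, 0.001]
wrist_force: [-2.1, 0.5, 8.2]
finger_gap: 0.0428
```

Emit:
send_rows(series=[0, 0, 0, 0, 0, 0, 0.2, 0, 0, 0, 0, 0, 0, 0.2, 0, 0, -1, 0, 0, 0, 0.2, 0, 0, -2.5, 0, 0, 0, 0.2, 0, 0, -4.5, 0, 0, 0, 0.2, 0, 0, -6, 0, 0, 0, 0.2, 0, 0, -7, 0, 0, 0, 0.2, 0, 0, -7, 0, 0, 0, 0.2, 0, 0, -7, 0, 0, 0, 0.2, 0, 0, -7, 0, 0, 0, 0.2], newtons=60)

```text
clock: 15.02
tcp_pos: [0.483, 0.0858, 0.0875]
orientation: [-0.0, 0.707, 0.707, -0.001]
wrist_force: [-0.2, 0.1, -4.8]
finger_gap: 0.0419
```

Run:
```python
from h import *
weigh(); go((.572,-.207,.13),90); print(get_state()["joint_pos"].round(2))
im=read_camera("side"); cv2.imwrite("pics/s6.png",cv2.resize(im[120:320,170:350],None,fx=3,fy=3))
```

```text
F [ 0.24  0.15 -4.27] sd [0.57 0.52 0.47] T [ 0.011  0.006 -0.001] tcp [0.4838 0.0859 0.0883] gap 0.041936799965509024 t 16.0167
tcp [0.4838 0.0859 0.0883] yaw 90.0 shift cm [-29.29   8.81  -4.17] turn [0. 0. 0.] t 16.0167 F [ 0.75  0.24 -4.33]
[ 0.01  0.25 -0.41  0.91 -0.    1.58]
```

View pics/s6.png

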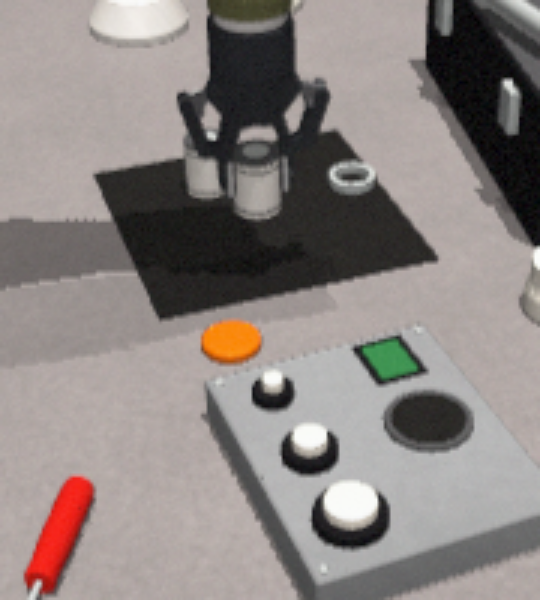

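Right 4.3 N against left 2.0 N, so the right is heavier. The left stands upright on the mat. I'll lift a little more and carry the right one to the plate.

Emit:
send_rows(series=[0, 0, -2, 0, 0, 0, 0.2, -1, 0.3, -4, 0, 0, 0, 0.2, -3, 0.9, -5, 0, 0, 0, 0.2, -6, 1.8, -5, 0, 0, 0, 0.2, -9, 2.7, -5, 0, 0, 0, 0.2, -12, 3.6, -5, 0, 0, 0, 0.2, -15, 4.5, -5, 0, 0, 0, 0.2, -18, 5.4, -5, 0, 0, 0, 0.2, -20, 6, -5, 0, 0, 0, 0.2, -21, 6.3, -5, 0, 0, 0, 0.2])

```text
clock: 16.9
tcp_pos: [0.5477, -0.1272, 0.1382]
orientation: [0.001, 0.708, 0.706, -0.0]
wrist_force: [-0.0, 0.6, -3.9]
finger_gap: 0.0418
```

Emit:
send_rows(series=[-2, 0.6, 0, 0, 0, 0, 0.2, -4, 1.2, 0, 0, 0, 0, 0.2, -6, 1.8, 0, 0, 0, 0, 0.2, -7.5, 2.3, 0, 0, 0, 0, 0.2, -8.3, 2.5, 1, 0, 0, 0, 0.2, -8.3, 2.5, 2, 0, 0, 0, 0.2, -8.3, 2.5, 3, 0, 0, 0, 0.2, -8.3, 2.5, 3.8, 0, 0, 0, 0.2, -8.3, 2.5, 3.8, 0, 0, 0, 0.2, -8.3, 2.5, 3.8, 0, 0, 0, 0.2])

```text
clock: 17.73
tcp_pos: [0.5708, -0.2056, 0.0991]
orientation: [-0.001, 0.707, 0.708, -0.0]
wrist_force: [-0.2, -0.1, -3.6]
finger_gap: 0.0422
```

Emit:
send_rows(series=[0, 0, 0, 0, 0, 0, 0.2, 0, 0, 0, 0, 0, 0, 0.2, 0, 0, 0, 0, 0, 0, 0.2, 0, 0, 0, 0, 0, 0, 0.2, 0, 0, 0, 0, 0, 0, 0.2, 0, 0, 0, 0, 0, 0, 0.2])

```text
clock: 18.23
tcp_pos: [0.572, -0.2072, 0.1006]
orientation: [0.0, 0.707, 0.707, 0.0]
wrist_force: [-0.1, 0.2, -4.7]
finger_gap: 0.0421
```

Run:
```python
from h import *
weigh(8); go((.572,-.207,.1),90); s=get_state(); print(np.abs(s["qvel"]).max())
a=read_camera("side"); 
cv2.imwrite("pics/s7.png",cv2.resize(a[130:330,200:400],None,fx=3,fy=3))
for n in ("cart_left_mid","cart_right_mid","tub_lid","ring","pin_center","tub"):
    for r in silhouettes("side",n)[:2]: print(n,round(r["p"],2),r["box"])
```

```text
F [-0.13  0.52 -4.37] sd [0.45 0.37 0.41] T [ 0.008 -0.014  0.017] tcp [ 0.5718 -0.2071  0.1002] gap 0.04234355224708292 t 18.6333
tcp [ 0.5718 -0.2071  0.1002] yaw 90.0 shift cm [0.01 0.02 0.02] turn [-0.  0.  0.] t 18.6333 F [-0.82  0.72 -4.39]
0.0011873489375518753
cart_right_mid 0.75 [306.0, 216.5, 20.5, 36.4]
cart_right_mid 0.19 [168.0, 280.5, 33.3, 72.5]
tub_lid 0.67 [235.0, 229.1, 23.7, 11.2]
tub_lid 0.32 [279.8, 280.9, 16.9, 14.0]
ring 0.61 [279.5, 172.6, 18.0, 13.8]
tub 0.74 [346.3, 198.9, 21.8, 28.3]
tub 0.22 [277.5, 281.4, 16.5, 16.5]
```

View pics/s7.png

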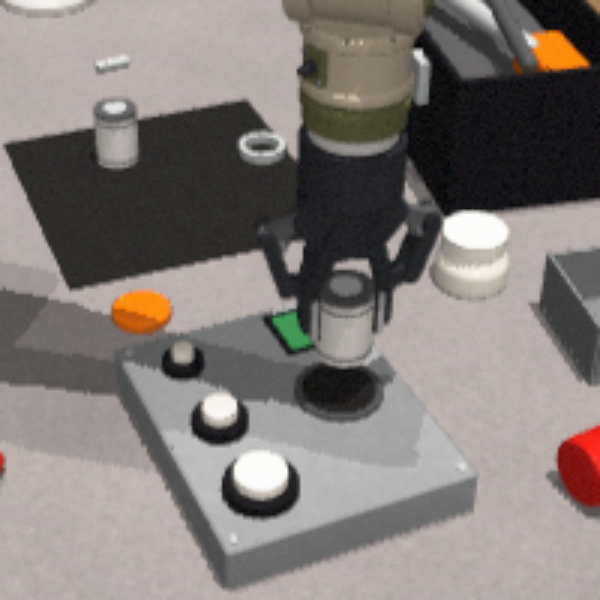

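The side view shows the cartridge upright over the plate (crop 344,318, plate at 340,390) and the left cartridge standing on the mat. One last geometric check, then I'll hand in.

Run:
```python
from h import *
a=ray("side",(313.3,260),.044); b=ray("side",(314.7,236),.1145); print(a.round(4),b.round(4))
if np.hypot(*(a-b)[:2])<.02: hand_in(); print("handed in",get_state()["clock"])
```

```text
[ 0.5731 -0.2066  0.044 ] [ 0.5735 -0.2064  0.1145]
the job is handed in; nothing more can be done
the job is handed in; nothing more can be done
```

The job is handed in with the heavier (right) cartridge held over the reading plate. It finished at about 19 s of the 72 s allowed; `hand_in` gives no verdict.

- **Keys:** I pressed the largest, then the smallest, then the middle-sized. Each bottomed out at TCP height 0.056 m with 11 to 13 N on the wrist. The display looked the same green before and after, so it neither confirms nor contradicts that the checker woke.
- **Weights:** the left cartridge weighed about 2.0 N and the right about 4.3 N. I lifted each about 7 cm, put the left back upright on the mat, then lifted the right and kept it.
- **Final check:** the held cartridge is upright and still, with its underside about 4 cm above the plate. The side camera puts its centre less than 1 mm sideways from the plate's centre.
- **Everything else:** in the last picture the left cartridge stands upright on the mat, and the ring, tub, tub lid and pin look unmoved. The drum and most of the screwdriver were outside that picture, so I did not re-check them; the only moves near them were well above them.

Some checks disagreed:
- **Key labels:** the trained networks labelled the keys poorly, so I located them from the white caps instead.
- **Camera positions:** the top and wrist cameras differed by about 3 to 6 mm in x, so I used the average.
- **Cartridge and pin:** in the last picture the networks did not report the left cartridge or the pin, though both are plainly visible.

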